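# Lock the sprung bayonet cap onto the vacuum filter

### The job

Put the blue bayonet cap back on the open vacuum-filter housing: bring its two lugs into the two slots of the brass ring, push it in against the spring, twist it clockwise about a quarter turn to the stop, and let go so that it springs up into its locking pockets and stays locked, level. Feel your way with light pressure and never force the cap, and leave the ink tin, the brayer and the ink knife where they are.

Things in the scene. Friction and masses are not known exactly. Their poses are not given: they have to be found in the camera images.
- cap: Loose bayonet cap, 0.15 kg, upright on a cork mat 4 mm thick. Origin: centre of its underside, z up. Up from there: nose tapering from diameter 34 to 43 mm (z 0-10 mm); plug 43 mm; two steel lugs along +x and -x, ends 28 mm from the axis, 8 mm wide, z 10-15 mm; blue flange, diameter 70 mm, z 24.5-33 mm, soft foam under it (no resistance). A half turn gives the same shape.
- cap_grip (a point): Middle of the cap's orange grip bar, 50 mm above the cap's underside; axes as the cap's. The bar is 50 mm long (x, the lug line, marked by a white line), 18 mm wide (y), and runs from the flange (z 33 mm of the cap) up to z 66 mm. Hold the cap here.
- housing: Fixed filter housing, mouth up: aluminium pot, outer diameter 80 mm, rim 90 mm above the table, on a 110 mm square foot, brass pipe stub to +x. Origin: centre of its underside, z up. A brass bayonet ring sits in the mouth, flush with the rim. It cracks if the cap is pressed or wedged against the housing with more than 60 N (sum of all contacts, pushing and twisting).
- mouth (a point): Centre of the mouth, level with rim and ring top; axes as the housing's. Ring: bore 46 mm (the nose centres the cap in it), two opposite slots 12 mm wide. The slot line is near the x axis but turned up to 0.26 rad either way (set by hand, not measured, does not turn in use). Off the slots the lugs ride on the ring's top, on them they sink in. Slots can be seen from above or felt.
- lock_level (a point): Point on the mouth's axis where the locked cap's underside rests, 18 mm below the rim. From each slot a channel runs clockwise (from above) under a ledge to a 12 mm wide pocket centred 80 degrees on, then a hard stop. Underside below the rim: 10 mm with lugs on the ring's top; over 21 mm (best 23) to turn; 24.5 mm flange on rim, hard stop; let go in the pocket, it springs up to 18 mm.
- element (a joint): Sprung filter element (green top, 20 mm wide, mid-mouth): how far it is pressed down, m. At 0 its top is 13 mm below the rim. Spring: 3 N plus 1 N per mm, so about 13 N when the cap is deep enough to turn. About 0.005 with the cap locked; near 0 if it is let go unlocked, as the spring throws it back up.
- ink_tin: Bystander: ink tin, diameter 70 mm, 75 mm high. Origin: centre of its underside.
- brayer: Bystander: ink roller lying down, 150 mm long with its handle to its -x, roller 110 mm along y. Origin: under the middle of the roller.
- ink_knife: Bystander: flat ink knife lying on the table, 200 mm along its x.
There are look-alikes about, which are no part of the job. Of the things that look like the cap, the smaller one is meant.

How it is judged:
By the outcome, as a careful person would: the job done as asked, in the order asked, and still so for the second after the job is handed in, with the robot touching nothing.
It also fails if it takes over 72 s, if anything falls off the work surface, if the arm or the gripper's body presses on something with over 40 N, if the wrist force passes 120 N, or if a joint passes its speed limit or range.

### The arm

A 7-joint arm with a two-finger parallel gripper is mounted at the origin on the work surface. World frame = base frame: x ahead of the robot, y to its left, z up, the work surface at z = 0. Lengths are in mm, angles in rad, forces in N, time in s.
With the tool pointing down it reaches from about 350 to 900 mm from the base axis. Payload 8.1 kg.
Tool frame: the origin (TCP) lies midway between the tips of the shut fingers; the grasp point (between the pads) lies 19 mm behind it (env.grip_point_offset is the distance from the TCP to the grasp point, in mm); z points along the fingers, y is the line along which they close (so a half turn about z gives the same grasp; the last joint's range is limited). The gripper opens to 92 mm and grips with 3 to 60 N. Pads are 19 mm wide; open, the fingers measure 130 mm over their backs; the gripper's body (75 mm by 190 mm) begins 47 mm behind the grasp point.
Start: joints at [1.071, 0.434, 0.025, 1.573, -0.012, 1.134, -0.075], TCP at [241.521, -576.462, 226.742] pointing down, gripper open.
Joint ranges: [-2.62, 2.62], [-0.44, 2.09], [-1.27, 1.32], [0.08, 2.57], [-1.32, 4.46], [0.12, 2], [-2.74, 2.74]. Speed limits (rad/s): [2.22, 2.22, 3.01, 3.01, 3.14, 3.14, 3.14].

### API

Orientations are given as a rotation vector (axis times angle).
In Python, from cell import env gives the robot as it stands. The module is installed in compiled form; this text tells all that it offers. Calls block until the motion is done:
- env.reach(position, orientation): joint-space move of the TCP to a pose.
- env.movel(position, attitude=None, speed=150, stop_force=None): straight line of the TCP; attitude=None keeps the orientation; speed is the mean speed in mm/s. With stop_force (N) it stops when the force on the tool has changed by that much, and returns True; else False.
- env.goto_joints(angles): joint-space move.
- env.move_gripper(opening): finger opening in mm; the grip force is fixed at half the most; returns when the fingers have stopped.
- env.sleep(seconds).
- env.solve_ik(position, orientation): joint angles nearest the present ones, or None.
- env.grab_frame(name): name is "side" or "top" or "wrist"; returns (picture, depth): 420x560x3 uint8, blue, green, red; 420x560 float32, mm along the optical axis (not along the pixel's ray), 0 where there is no reading.
- env.camera_params(name): a dict with "camera_matrix" (3x3 intrinsics, pixels), "extrinsics" (4x4, takes a point from camera to world coordinates). Camera axes: x right, y down, z forward; pixel columns grow to the right and rows downward; lengths in mm; the calibration is good to about 2 mm. A picture is of the moment at which its call begins: read the wrist's pose just before it. camera_params takes no time and is no camera call; for the wrist camera it gives the pose at the moment of the call.
A pose or a line that the arm cannot do raises env.Unreachable and nothing moves.
- env.sign_off(): hands the job in; it is judged then, once.
Readings, each from a call of its own:
- env.read_t(): time.
- env.read_joints(): joint angles.
- env.read_joint_vel(): joint speeds.
- env.read_joint_torque(): joint torques, N m.
- env.read_tcp_pos(): TCP position.
- env.read_tool_rot(): TCP orientation.
- env.read_force(): force on the tool from outside, world axes, zero at the start.
- env.read_wrist_torque(): the same for the moment, N m.
- env.read_width(): finger opening in mm.
- env.read_gripper_force(): force on a finger pad.
Only numpy, scipy, OpenCV 4.12 (cv2) and the standard library are available. Lean on these libraries where they do the work, as an engineer would, in place of code of your own. Each camera call takes 0.05 s, during which the arm holds its last target. There are 200 camera calls.

## Working session

There is one attempt and no reset: what is moved stays moved. The work goes in short steps, each a Python script; the robot and the scene stay as the last script left them, time stands still between calls to the robot, and variables do not carry over. Pictures are saved under pics/ and viewed, at most 10 in all, crops included, and the job is handed in when it is done.

```bash
mkdir -p pics
python3 - <<'E'
from cell import env
import cv2,numpy as np
for n in("top","side"):
    p,d=env.grab_frame(n); cv2.imwrite(f"pics/{n}0.png",p); np.save(n+"0.npy",d)
    c=env.camera_params(n); print(n,c)
print(env.read_tool_rot(),env.read_t(),env.grip_point_offset)
E
```

```text
top {'camera_matrix': array([[404.83913642,   0.        , 278.32207467],
       [  0.        , 404.83913642, 210.81998682],
       [  0.        ,   0.        ,   1.        ]]), 'extrinsics': array([[-2.94112632e-02, -9.86298452e-01,  1.62327882e-01,
         4.34191850e+02],
       [-9.99535643e-01,  3.03143405e-02,  3.08869419e-03,
        -1.26955977e+01],
       [-7.96723700e-03, -1.62161662e-01, -9.86732040e-01,
         1.03202121e+03],
       [ 0.00000000e+00,  0.00000000e+00,  0.00000000e+00,
         1.00000000e+00]])}
side {'camera_matrix': array([[527.00264034,   0.        , 277.506339  ],
       [  0.        , 527.00264034, 215.8681928 ],
       [  0.        ,   0.        ,   1.        ]]), 'extrinsics': array([[-9.69612498e-01, -1.29502648e-01,  2.07558829e-01,
         2.87983240e+02],
       [-2.43598541e-01,  5.89484449e-01, -7.70173900e-01,
         1.20783989e+03],
       [-2.26131425e-02, -7.97331267e-01, -6.03118145e-01,
         1.05498583e+03],
       [ 0.00000000e+00,  0.00000000e+00,  0.00000000e+00,
         1.00000000e+00]])}
[-3.07865274e+00 -6.18801168e-01  6.76031828e-04] 0.1 18.8
```

View pics/top0.png

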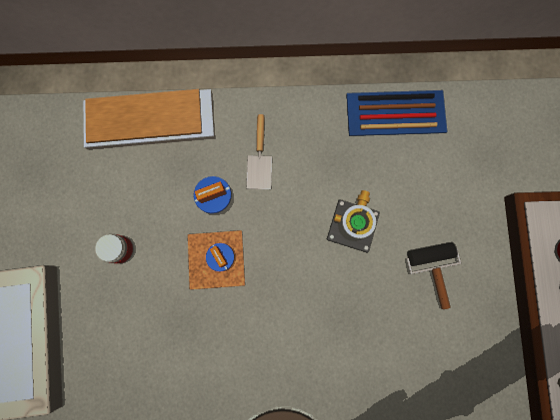

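View pics/side0.png

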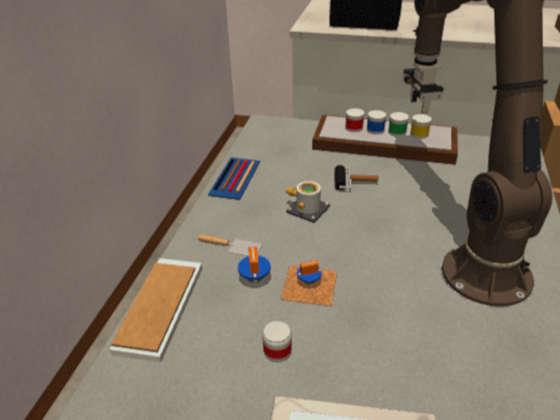

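```bash
cat > h.py <<'E'
from cell import env
import cv2,numpy as np
from scipy.spatial.transform import Rotation as R
def cast(c,u,v,z):
    K,T=c["camera_matrix"],c["extrinsics"]
    d=T[:3,:3]@np.linalg.solve(K,[u,v,1.]); o=T[:3,3]
    return o+d*(z-o[2])/d[2]
def down(yaw): # tool x axis at angle yaw in world, z down; tool y = angle yaw-90
    return (R.from_euler('z',yaw)*R.from_euler('x',np.pi)).as_rotvec()
def mask(p,lo,hi): return cv2.inRange(cv2.cvtColor(p,cv2.COLOR_BGR2HSV),lo,hi)
E
python3 - <<'E'
from h import *
p=cv2.imread("pics/top0.png"); c=env.camera_params("top")
hsv=cv2.cvtColor(p,cv2.COLOR_BGR2HSV)
b=mask(p,(105,150,60),(125,255,255)); b[:,:150]=0;b[:,300:]=0
n,l,s,ce=cv2.connectedComponentsWithStats(b)
for i in range(1,n):
    if s[i,4]>30: print(s[i],ce[i],cast(c,*ce[i],37))
print(hsv[255,216],hsv[250,215],hsv[258,221],hsv[270,200],hsv[222,359])
g=mask(p,(45,100,60),(75,255,255)); g[:,:300]=0;g[:,400:]=0; ys,xs=np.nonzero(g); print(xs.mean(),ys.mean(),cast(c,xs.mean(),ys.mean(),77))
print(cast(c,359,220,90), "stub",cast(c,365,192,45),"tin",cast(c,110,248,75))
cv2.imwrite("pics/z0.png",np.hstack([cv2.resize(p[215:295,180:260],None,fx=5,fy=5,interpolation=2),cv2.resize(p[180:260,320:400],None,fx=5,fy=5,interpolation=2)]))
T=env.camera_params("wrist"); print(T); print(R.from_rotvec(env.read_tool_rot()).as_matrix(),env.read_tcp_pos())
E
```

```text
[195 177  33  13 196] [209.7755102  182.14795918] [676.4962634  161.17661729  37.        ]
[196 189  35  24 398] [215.27135678 203.31407035] [621.74987652 147.5199813   37.        ]
[215 244  19  24 202] [226.44059406 253.12376238] [496.74537719 120.63157842  37.        ]
[206 250  19  21 161] [212.57763975 262.00621118] [476.13214487 154.70972901  37.        ]
[ 19  62 182] [ 14 147 170] [ 17 211 185] [ 13 163 177] [ 64 160 153]
357.74285714285713 221.78857142857143 [ 559.10082334 -197.58095681   77.        ]
[ 561.53763347 -198.26606872   90.        ] stub [ 637.33321448 -226.34646867   45.        ] tin [514.69425847 391.32755062  75.        ]
{'camera_matrix': array([[370.05930888,   0.        , 280.76336992],
       [  0.        , 370.05930888, 206.47735707],
       [  0.        ,   0.        ,   1.        ]]), 'extrinsics': array([[ 3.86610325e-01, -8.87752744e-01, -2.49855001e-01,
         3.07823146e+02],
       [-9.22242585e-01, -3.72455469e-01, -1.03660687e-01,
        -5.47649620e+02],
       [-1.03480285e-03,  2.70503214e-01, -9.62718516e-01,
         3.83651310e+02],
       [ 0.00000000e+00,  0.00000000e+00,  0.00000000e+00,
         1.00000000e+00]])}
[[ 9.22337600e-01  3.86384360e-01 -6.91468860e-04]
 [ 3.86384949e-01 -9.22336758e-01  1.25521666e-03]
 [-1.52771060e-04 -1.42490668e-03 -9.99998973e-01]] [ 241.30079852 -576.03593511  226.02971463]
```

View pics/z0.png

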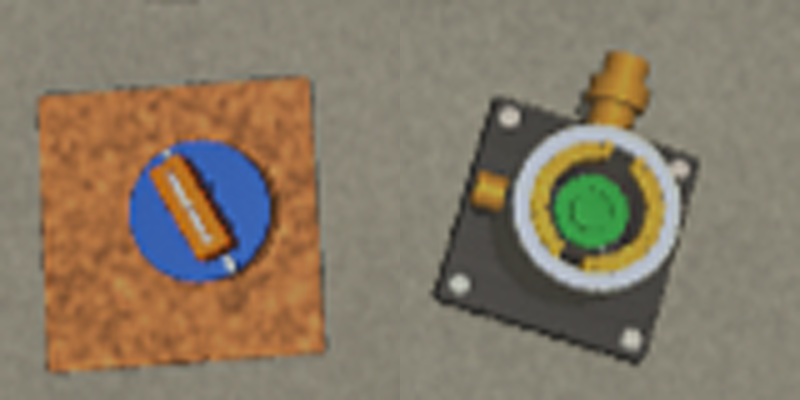

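Run:
```python
from h import *
C=np.array([487,137]);H=np.array([561,-198])
for k in (0,np.pi,-np.pi):
  for pos,y in((C,.52),(H,-.46),(H,-.46-1.5)):
    for z in (40,220):
      q=env.solve_ik([*pos,z+60*(pos is H)],down(y+k)); print(round(k,1),y,z,None if q is None else np.round(q,2))
env.reach([561,-198,270],down(-.46+0))
pp=env.camera_params("wrist");p,d=env.grab_frame("wrist");cv2.imwrite("pics/w1.png",p);np.save("w1.npy",pp)
print(env.read_t(),env.read_joints())
```

```text
0 0.52 40 [ 0.01  0.55 -0.52  2.02  0.43  0.68 -1.84]
0 0.52 220 [ 0.22  0.35 -0.77  1.82  0.27  1.08 -1.7 ]
0 -0.46 40 [ 0.22  0.52  0.05  1.79 -0.03  0.83 -1.75]
0 -0.46 220 [ 0.25  0.35 -0.01  1.57  0.    1.22 -1.78]
0 -1.96 40 [-0.44  0.8   1.15  1.85 -0.83  1.08 -2.49]
0 -1.96 220 [ 0.92  0.55 -1.06  1.51  0.49  1.36  2.58]
3.1 0.52 40 [ 0.36  0.76 -1.07  1.99  0.86  0.93  0.92]
3.1 0.52 220 [ 0.4   0.44 -1.06  1.81  0.43  1.14  1.29]
3.1 -0.46 40 [ 0.64  0.59 -0.56  1.75  0.38  0.91  1.02]
3.1 -0.46 220 [ 0.66  0.41 -0.58  1.53  0.23  1.27  1.15]
3.1 -1.96 40 [ 0.46  0.54 -0.3   1.77  0.2   0.86 -0.32]
3.1 -1.96 220 [ 0.46  0.37 -0.3   1.55  0.11  1.24 -0.24]
-3.1 0.52 40 [ 0.36  0.76 -1.07  1.99  0.86  0.93  0.92]
-3.1 0.52 220 [ 0.4   0.44 -1.06  1.81  0.43  1.14  1.29]
-3.1 -0.46 40 [ 0.64  0.59 -0.56  1.75  0.38  0.91  1.02]
-3.1 -0.46 220 [ 0.66  0.41 -0.58  1.53  0.23  1.27  1.15]
-3.1 -1.96 40 [ 0.46  0.54 -0.3   1.77  0.2   0.86 -0.32]
-3.1 -1.96 220 [ 0.46  0.37 -0.3   1.55  0.11  1.24 -0.24]
1.9583 [ 0.25397013  0.35510056 -0.00349202  1.58549723  0.00187584  1.20121813
 -1.78224126]
```

View pics/w1.png

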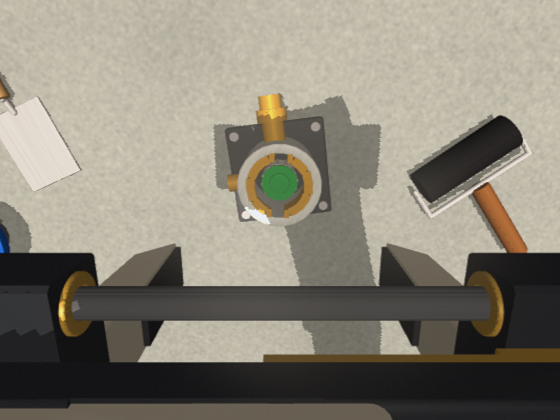

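```bash
cat >> h.py <<'E'
def proj(c,P):
    T=np.linalg.inv(c["extrinsics"]); X=(T[:3,:3]@np.asarray(P,float).T).T+T[:3,3]
    x=(c["camera_matrix"]@X.T).T; return x[:,:2]/x[:,2:]
E
python3 - <<'E'
from h import *
p=cv2.imread("pics/w1.png");c=np.load("w1.npy",allow_pickle=True).item()
print("tcp cam",c["extrinsics"][:3,3])
g=mask(p,(45,100,60),(75,255,255)); ys,xs=np.nonzero(g); G=cast(c,xs.mean(),ys.mean(),77);print(len(xs),G)
# rim outer ellipse: bright low-sat pixels
b=mask(p,(15,110,90),(28,255,255)); b[:140]=0;b[225:]=0;b[:,:245]=0;b[:,320:]=0
ys,xs=np.nonzero(b);W=np.array([cast(c,x,y,90)[:2] for x,y in zip(xs,ys)])
r=np.hypot(*(W-G[:2]).T);W=W[(r>21)&(r<31)]
ctr=G[:2]
for ctr in (G[:2],np.array(cv2.minEnclosingCircle(W.astype(np.float32))[0])):
  a=np.radians(np.arange(-180,180,3)); s=np.zeros(len(a))
  for rr in (25,26,27):
    uv=proj(c,np.c_[ctr[0]+rr*np.cos(a),ctr[1]+rr*np.sin(a),np.full(len(a),90)]).round().astype(int)
    s+=mask(p,(15,110,90),(28,255,255))[uv[:,1],uv[:,0]]>0
  print(ctr); print([(int(round(np.degrees(t))),int(v)) for t,v in zip(a,s) if v<2])
env.reach([487,137,230],down(.52+np.pi))
pp=env.camera_params("wrist");p,d=env.grab_frame("wrist");cv2.imwrite("pics/w2.png",p);np.save("w2.npy",pp)
print(env.read_t(),env.read_joints())
E
```

```text
tcp cam [ 625.0560847  -231.05271487  427.52913254]
968 [ 559.29838558 -196.8277064    77.        ]
[ 559.29838558 -196.8277064 ]
[(-39, 0), (-36, 0), (-33, 0), (-30, 0), (-27, 0), (-24, 0), (-21, 0), (-18, 0), (138, 1), (141, 0), (144, 0), (147, 0), (150, 0), (153, 0), (156, 0), (159, 0), (162, 0)]
[ 559.29138184 -196.81964111]
[(-39, 0), (-36, 0), (-33, 0), (-30, 0), (-27, 0), (-24, 0), (-21, 0), (-18, 0), (138, 1), (141, 0), (144, 0), (147, 0), (150, 0), (153, 0), (156, 0), (159, 0), (162, 0)]
4.6167 [ 0.40716146  0.43200469 -1.05717713  1.79487378  0.40976875  1.15686533
  1.30898497]
```

View pics/w2.png

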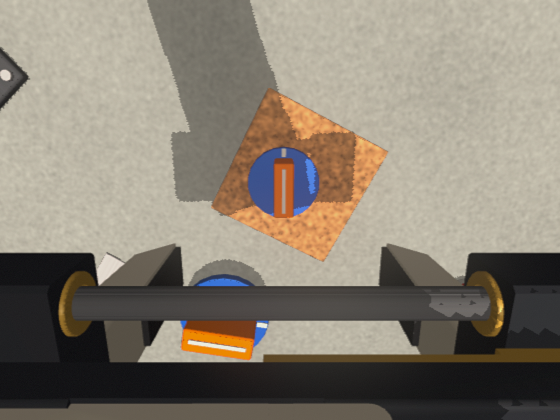

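Run:
```python
from h import *
p=cv2.imread("pics/w2.png");c=np.load("w2.npy",allow_pickle=True).item()
o=mask(p,(3,120,60),(25,255,255)); 
w=mask(p,(0,0,110),(179,110,255));w[:164]=0;w[217:]=0;w[:,:276]=0;w[:,293:]=0
ys,xs=np.nonzero(w);W=np.array([cast(c,x,y,70)[:2] for x,y in zip(xs,ys)])
print(len(xs),xs.min(),xs.max(),ys.min(),ys.max())
m,e,_=cv2.PCACompute2(W,None)[0:3]; ang=np.arctan2(e[0,1],e[0,0]);print("line",m,ang, W.min(0),W.max(0))
b=mask(p,(100,120,40),(128,255,255));b[:140]=0;b[222:]=0;b[:,:240]=0;b[:,330:]=0
hull=cv2.convexHull(cv2.findNonZero(b));B=np.array([cast(c,*q[0],37)[:2] for q in hull],np.float32)
print("flange",cv2.minEnclosingCircle(B))
```

```text
144 282 285 169 213
line [[486.67668435 139.56081865]] 0.5079003796367053 [470.00514533 129.78385603] [505.41171379 150.68062434]
flange ((487.079345703125, 140.03155517578125), 34.208961486816406)
```

Run:
```python
from h import *
o=down(.508+np.pi)
env.move_gripper(50)
env.movel([487,139.8,110],o,200)
f0=env.read_force();print("f0",f0)
print(env.movel([487,139.8,41],o,80,stop_force=6),env.read_tcp_pos())
env.move_gripper(5)
print(env.read_width(),env.read_gripper_force(),env.read_tcp_pos(),env.read_force()-f0)
env.movel([487,139.8,150],o,120)
print(env.read_width(),env.read_force()-f0,env.read_t())
env.reach([559.3,-196.8,185],down(-.507+np.pi))
print(env.read_tcp_pos(),env.read_joints(),env.read_width(),env.read_t(),env.read_force(),env.read_wrist_torque())
p,d=env.grab_frame("side");cv2.imwrite("pics/s2.png",cv2.resize(p[120:260,220:420],(800,560)))
p,d=env.grab_frame("wrist");cv2.imwrite("pics/w3.png",p)
```

```text
f0 [0.23970431 0.74420652 0.57245384]
False [487.2622412  140.06979368  41.34775205]
17.63880978547143 29.982948303222656 [487.07556457 139.76628508  41.06547906] [-0.42771224 -0.97324812  1.0862745 ]
17.731491445093734 [ 0.14661868 -0.29197439 -2.31196312] 8.8917
[ 559.5049042  -194.26559722  184.97670485] [ 0.75144459  0.52916918 -0.74435056  1.66372112  0.39152604  1.10409325
  0.96392518] 17.82847188327502 10.1917 [ 0.79622645  0.79723284 -1.47129614] [ 0.08791488 -0.12123419  0.00944074]
```

View pics/w3.png

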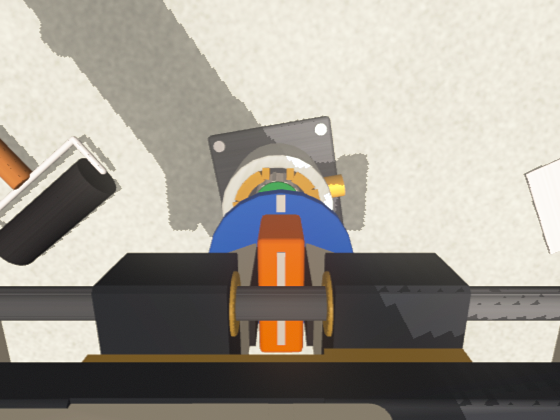

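View pics/s2.png

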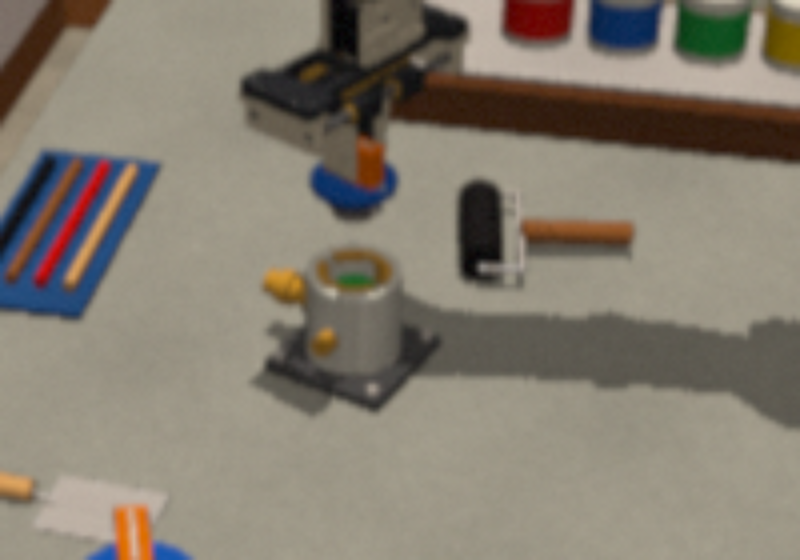

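```bash
cat >> h.py <<'E'
X,Y=559.3,-196.8
def st(tag):
    print(tag,np.round(env.read_tcp_pos(),1),np.round(env.read_force(),1),np.round(env.read_wrist_torque(),2),round(env.read_width(),1),round(env.read_t(),1))
E
python3 - <<'E'
from h import *
o=down(-.507+np.pi)
env.movel([X,Y,130],o,80);env.sleep(.2);st("above")
for z in (124,120,117,113):
    s=env.movel([X,Y,z],o,20,stop_force=8); st((z,s))
    if s: break
E
```

```text
above [ 559.6 -196.9  130.6] [ 0.2  0.2 -1.4] [ 0.08 -0.1  -0.01] 17.9 11.3
(124, False) [ 559.2 -196.8  123.8] [ 0.1 -0.7 -1.8] [ 0.02 -0.19  0.01] 17.8 11.8
(120, False) [ 559.2 -196.8  119.8] [-0.7 -1.4 -1.6] [ 0.07 -0.13 -0.05] 17.5 12.1
(117, False) [ 559.2 -196.8  116.8] [-0.2 -0.3 -1.3] [ 0.06 -0.13  0.03] 17.6 12.4
(113, False) [ 559.7 -196.8  113.3] [0.1 0.1 2.5] [ 0.01 -0.23  0.07] 17.8 12.8
```

Run:
```python
from h import *
o=down(-.507+np.pi)
for z in (109,106,104):
    s=env.movel([X,Y,z],o,15,stop_force=12); st((z,s))
    if s: break
env.sleep(.3);st("settled")
```

```text
(109, False) [ 559.7 -196.9  109.3] [-0.3 -0.6  6.1] [ 0.13 -0.06 -0.01] 17.9 13.2
(106, False) [ 559.7 -196.8  106.6] [-2.  -0.5  9. ] [ 0.06  0.15 -0.01] 17.8 13.6
(104, False) [ 559.8 -196.8  104.8] [-1.5 -0.4 11.1] [ 0.07  0.35 -0.03] 17.8 13.8
settled [ 559.7 -196.8  104.8] [-2.3  0.3  9.8] [ 0.09  0.36 -0.05] 18.0 14.1
```

Run:
```python
from h import *
y0=-.507
env.movel([X,Y,103.2],down(y0+np.pi),15,stop_force=12);st("deep")
t0=env.read_wrist_torque()[2];f0=env.read_force()
for k in range(1,7):
    a=y0-.1*k
    t=env.read_t(); s=env.movel([X,Y,103.2],down(a+np.pi),20,stop_force=15)
    r=R.from_rotvec(env.read_tool_rot()).as_matrix(); ya=np.arctan2(r[1,0],r[0,0])-np.pi
    st((round(-.1*k,2),s,round((ya-y0+np.pi)%(2*np.pi)-np.pi,3)))
    if s or abs(env.read_wrist_torque()[2]-t0)>.5: break
```

```text
deep [ 559.7 -196.8  104. ] [-2.  -0.  11.9] [ 0.1   0.42 -0.04] 18.0 14.4
(-0.1, False, np.float64(-0.101)) [ 559.9 -196.9  104.2] [-0.7  0.8 12. ] [ 0.06  0.26 -0.01] 17.8 14.6
(-0.2, False, np.float64(-0.201)) [ 560.  -196.8  104.2] [-1.5  0.  10.5] [ 0.11  0.23 -0.06] 17.9 14.9
(-0.3, False, np.float64(-0.301)) [ 560.1 -196.8  104.2] [-0.8  0.1 10.5] [ 0.08  0.25 -0.09] 17.8 15.1
(-0.4, False, np.float64(-0.401)) [ 560.2 -196.8  104.3] [-1.1 -0.7 12.1] [ 0.12  0.11 -0.04] 17.5 15.4
(-0.5, False, np.float64(-0.501)) [ 560.3 -196.6  104.3] [-1.4  1.1 11.8] [ 0.23  0.12 -0.1 ] 17.7 15.6
(-0.6, False, np.float64(-0.601)) [ 560.4 -196.6  104.3] [-0.6  0.5 11.3] [ 0.27  0.11 -0.09] 17.8 15.9
```

Run:
```python
from h import *
y0=-.507
for d in [.7,.8,.9,1.0,1.1,1.2,1.3,1.34,1.38,1.41,1.44,1.47,1.5,1.53]:
    s=env.movel([X,Y,103.0],down(y0-d+np.pi),20,stop_force=15)
    if d>1.25: env.sleep(.1)
    st((d,s)); 
    if s or abs(env.read_wrist_torque()[2])>.45: break
print(env.read_joints())
```

```text
(0.7, False) [ 560.4 -196.7  104.1] [-0.1 -0.  11.8] [ 0.2   0.07 -0.09] 17.9 16.1
(0.8, False) [ 560.5 -196.7  104.2] [-0.7  0.  11.8] [ 0.18  0.04 -0.05] 17.6 16.4
(0.9, False) [ 560.5 -196.7  104.2] [-0.8 -0.  11. ] [ 0.17  0.03 -0.07] 18.0 16.6
(1.0, False) [ 560.6 -196.7  104.3] [-0.8  1.1 10.8] [ 0.18 -0.05 -0.11] 17.9 16.9
(1.1, False) [ 560.6 -196.7  104.3] [-0.1  0.4 11. ] [ 0.09 -0.05 -0.07] 17.5 17.1
(1.2, False) [ 560.6 -196.8  104.2] [ 0.3  0.5 11.5] [ 0.07 -0.02 -0.09] 17.7 17.4
(1.3, False) [ 560.6 -196.8  104.2] [-0.1  0.6 10.8] [ 0.04 -0.   -0.05] 18.0 17.7
(1.34, False) [ 560.6 -196.9  104.2] [-0.  -0.1 11.4] [0.08 0.04 0.01] 17.8 18.1
(1.38, False) [ 560.6 -196.9  104.2] [ 1.3 -0.1 11.3] [ 0.03  0.01 -0.03] 17.5 18.4
(1.41, False) [ 560.6 -196.9  104.2] [-1.3  0.2 10.7] [ 0.01 -0.02 -0.02] 17.6 18.8
(1.44, False) [ 560.6 -197.   104.2] [ 0.2 -0.4 11.4] [-0.09 -0.01  0.07] 17.7 19.1
(1.47, False) [ 560.2 -196.8  104.2] [-1.8  0.9 12.3] [0.1  0.25 0.19] 17.3 19.5
(1.5, False) [ 559.8 -196.5  104.1] [-3.1  1.3 13.3] [0.21 0.6  0.32] 18.0 19.8
(1.53, False) [ 559.7 -196.5  104.1] [-3.1  0.1 13.8] [0.22 0.67 0.81] 17.8 20.2
[ 0.46443501  0.53138176 -0.30937534  1.77137333  0.2040361   0.86904572
 -0.40145287]
```

Run:
```python
from h import *
o=down(-.507-1.42+np.pi)
env.movel([X,Y,103],o,20);st("back")
env.movel([X,Y,107],o,20,stop_force=12);env.sleep(.2);st("up")
env.movel([X,Y,110],o,10,stop_force=12);env.sleep(.2);st("check locked")
env.move_gripper(50);env.sleep(.3);st("open")
env.movel([X,Y,230],o,150);st("clear")
c=env.camera_params("wrist");p,d=env.grab_frame("wrist");cv2.imwrite("pics/w5.png",p)
s,ds=env.grab_frame("side");cv2.imwrite("pics/s5.png",np.hstack([cv2.resize(s[150:230,270:350],(500,500)) ]))
b=mask(p,(100,120,40),(128,255,255));b[230:]=0
n,l,S,ce=cv2.connectedComponentsWithStats(b);i=[j for j in range(1,n) if 100<ce[j][0]<450 and S[j,4]>200]
T=c["extrinsics"];K=c["camera_matrix"]
for j in i:
    ys,xs=np.nonzero(l==j);z=d[ys,xs];q=np.c_[(xs-K[0,2])/K[0,0]*z,(ys-K[1,2])/K[1,1]*z,z]@T[:3,:3].T+T[:3,3]
    q=q[z>0];med=np.median(q[:,2]);g=q[abs(q[:,2]-med)<4];fit=np.linalg.lstsq(np.c_[g[:,:2]-g[:,:2].mean(0),np.ones(len(g))],g[:,2],rcond=None)[0];print(S[j],med,g.mean(0),fit)
```

```text
back [ 560.  -196.6  104. ] [-1.4  1.1 11.5] [0.27 0.34 0.04] 18.0 20.4
up [ 560.  -196.6  107.6] [-0.8  1.4  7.9] [0.16 0.01 0.05] 17.6 21.0
check locked [ 559.9 -196.6  109.1] [1.9 0.4 1.1] [-0.14 -0.46  0.04] 17.3 21.5
open [ 559.7 -196.6  109.2] [ 0.2 -0.7 -0.7] [-0.   -0.01 -0.03] 49.9 22.5
clear [ 558.7 -196.7  229.1] [-0.7  0.2 -0. ] [-0.08 -0.05  0.05] 50.1 23.5
[ 240  156   40   74 1807] 104.7248571757597 [ 541.97110823 -186.51718158  104.72268031] [-5.44177505e-03  3.80379817e-05  1.04722680e+02]
[ 285  156   41   74 1827] 104.74540338345008 [ 578.51059696 -199.93943675  104.73193927] [-2.43635441e-03 -1.81378238e-03  1.04731939e+02]
```

View pics/w5.png

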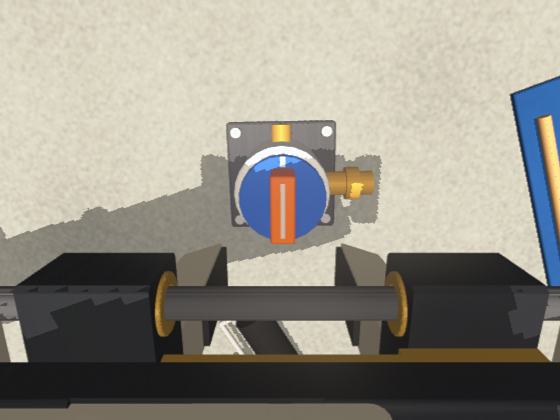

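View pics/s5.png

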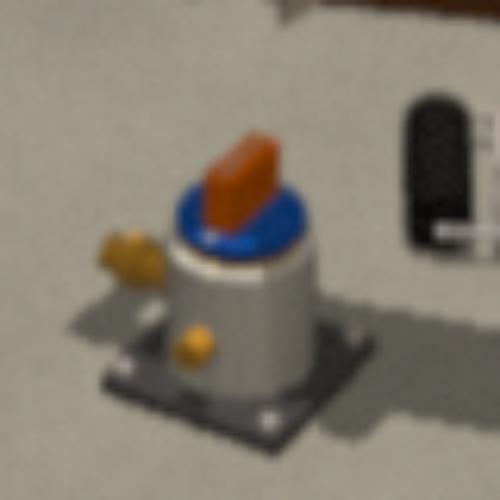

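The wrist view shows the cap seated, with its bar along column 283 and its centre near (283,195). The flange top measures 104.7 mm against the 105 mm expected when locked, and it is level. The side view agrees.

```bash
python3 -c "
from cell import env
print(env.sign_off())"
```

```text
the job is handed in; nothing more can be done
None
```

The blue cap is locked in the housing: flange top measured at 104.7 mm (105 mm expected when locked) and level, gripper clear, ink tin, brayer and ink knife not touched, and the job handed in at about 24 s.

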